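# Clear the jammed feed chute and bring up the next bar

## Task

The big red polishing bar has jammed askew in the pick-up nest at the left end of the feed chute. Raise the nest's lift-out flap by its red handle until the red bar slides out into the empty wooden tray right behind it, and put the flap back down flat. Then push the follower to bring both green bars forward, until the first one rests against the yellow end stop, lying straight; press gently, and do not disturb the jars and the roll standing around.

Things in the scene. Friction and masses are not known exactly. Their poses are not given: they have to be found in the camera images.
- chute: Fixed feed chute. Origin on the worktop under the middle of the pick-up nest; x across, away from the robot at yaw 0; y along, in the feed direction; z up. Floor at z = 70 mm; side walls with inner faces at x = -21 and +21, 24 mm high above the floor, y = -314 to -56; open top. The nest (y = -47 to +50) has the lift-out flap as floor (top z = 69). End stop face at y = +50.
- nest_centre (a point): Middle of the nest at floor height (70 mm up), 50 mm before the end stop's face.
- end_stop: Yellow stop plate, 56 x 8 x 40 mm, fixed at the left end of the nest, up to 32 mm above the floor. Origin in the middle of its face towards the bars, at floor height.
- flap (a joint): Angle of the steel lift-out flap: 0 = flat, grows as the handle rises, to 1.25 rad. Hinge along the chute's y at x = +31, z = 64 mm in its frame, on the side away from the robot. The red bar slides off over the hinge edge into the tray somewhere between 0.4 and 1.1 rad, depending on friction. Let go, the flap falls flat by its own weight; lifting takes 1 to 2 N.
- flap_handle (a point): Middle of the flap's red handle, a round bar 12 mm thick, 96 mm long, parallel to the chute's y, on the robot's side: 117 mm from the hinge axis; at x = -86, y = 0, z = 66.5 mm in the chute frame when flat. Arms at y = -40 and +40 join it to the flap; between them, and for 60 mm from the bar to the flap's upright fence (25 mm high, x = -26 to -22), it is open for fingers.
- follower (a joint): Travel of the follower in m: 0 = fully back, grows as it moves along the chute's +y, up to 0.18. It slides stiffly (about 1.5 N) and stays where it is left. Its front face, which meets the second green bar, is at chute y = -260 mm + travel.
- follower_top (a point): Top of the follower's upright tab, 170 mm above the worktop, 12 mm behind its front face. The tab (black with a red cap) is 30 mm wide across the chute and 12 mm thick along it (cap 32 x 14 mm); it rises from 24 mm to 100 mm above the chute floor. Push it from behind (its -y side) or pinch it.
- tray: Open wooden tray, 109 x 262 x 42 mm, fixed beside the chute on the side away from the robot, long side along the chute. Origin: middle of its underside. Walls 7 mm, one cross divider.
- tray_in (a point): Middle of the tray's large compartment (94 mm across, 202 mm along the chute), on its floor, 4 mm up.
- red_bar: Red polishing bar, 39 x 86 x 27 mm, 0.11 to 0.23 kg, long side along its y. Origin in the middle of its underside. It starts askew in the nest, on the flap.
- green_first: Green polishing bar nearest the nest, 36 x 71 x 23 mm, about 0.1 kg, long side along its y. Origin in the middle of its underside; lies lengthwise in the chute.
- green_second: Second green polishing bar, same size, behind the first, before the follower.
- pumice_jar: Bystander: jar with red lid, 47 mm wide, 97 mm tall, upright; origin at the middle of its underside.
- flux_bottle: Bystander: brown dropper bottle, 33 mm wide, 102 mm tall, upright; origin at the middle of its underside.
- polish_pot: Bystander: cream and red pot, 63 mm wide, 34 mm tall; origin at the middle of its underside.
- masking_roll: Bystander: roll of tape lying flat, 104 mm wide, 25 mm tall; origin at the middle of its underside.
Not all that is in view belongs to the job. What is shaped like the green_second but blue is not meant.

How it is judged (in metres and radians):
On the way, in this order (a step that is already met when the one before it is completed fails the run):
1. the lift-out flap is raised (value of joint flap above 0.3 rad), for 0.05 s.
2. the red bar is in the tray (height (world z) of red_bar below 0.055 m and x of red_bar in the frame of tray between -0.055 and 0.055 m and y of red_bar in the frame of tray between -0.131 and 0.131 m), for 0.1 s.
3. the flap is flat again (value of joint flap below 0.04 rad), for 0.1 s.
At the end, for the whole second after the job is handed in: Flap flat (under 0.04 rad). Red bar at rest in the wooden tray. First green bar flat in the nest, its front within 5 mm of the end stop, within 12 mm of the middle line and straight to 0.12 rad; second green bar flat behind it, gaps under 10 mm in total; all at rest (all of step 2 and value of joint flap below 0.04 rad and linear speed of each of red_bar, green_first, green_second below 0.02 m/s and y of green_first in the frame of end_stop between -0.041 and -0.03 m and x of green_first in the frame of end_stop between -0.012 and 0.012 m and z of green_first in the frame of end_stop between -0.006 and 0.006 m and angle between the y axis of green_first and the y axis of chute, either way round below 0.12 rad and angle between each of green_first, green_second's own z axis and vertical below 0.1 rad and y of green_second in the frame of end_stop above -0.118 m and x of green_second in the frame of end_stop between -0.012 and 0.012 m); the robot touches nothing.
It fails at once if the bars are pressed against the end stop with more than 40 N (contact force between end_stop and anything else above 40 N).
It fails at once if a bystander is moved more than 40 mm (distance of any of pumice_jar, flux_bottle, polish_pot, masking_roll from where it was at the start of the episode above 0.04 m).
It fails at once if a jar or bottle is knocked over (angle between any of pumice_jar, flux_bottle's own z axis and vertical above 0.5 rad).
It also fails if it takes over 58 s, if anything falls off the work surface, if the arm or the gripper's body presses on something with over 40 N, if the wrist force passes 120 N, or if a joint passes its speed limit or range.

## Robot

A 7-joint arm with a two-finger parallel gripper is mounted at the origin on a cart in front of the work surface, level with it; the furniture and walls round the work are solid. World frame = base frame: x ahead of the robot, y to its left, z up, the work surface at z = 0. Lengths are in m, angles in degrees, forces in N, time in s.
With the tool pointing down it reaches from about 0.4 to 0.85 m from the base axis. Payload 6.9 kg.
Tool frame: the origin (TCP) lies midway between the tips of the shut fingers; the grasp point (between the pads) lies behind it (pinch_z is the z of the grasp point in the tool frame, in m); z points along the fingers, y is the line along which they close (so a half turn about z gives the same grasp; the last joint's range is limited). The gripper opens to 85 mm and grips with 20 to 120 N. Pads are 22 mm wide; open, the fingers measure 114 mm over their backs; the gripper's body (76 mm by 85 mm) begins 54 mm behind the grasp point. The pads swing forward as they close: fully open they stand 13 mm farther back than shut.
Start: joints at [6.045, 29.078, -13.613, 85.955, 7.202, 65.827, -8.869], TCP at [0.625, -0, 0.231] pointing down, gripper open.
Joint ranges: [-176.47, 176.47], [-13.61, 117.27], [-81.72, 77.17], [0.22, 143.17], [-87.28, 267.28], [10, 112.55], [-165.47, 165.47]. Speed limits (degrees/s): [136.94, 136.94, 180, 180, 180, 180, 180].

## Interface

Orientations are given as a 3x3 rotation matrix whose columns are the frame's x, y, z axes.
In Python, from rig import * gives the robot as it stands.
- The arm moves only by the tool step_arm, never from a script. Its argument "increments" is a list of rows, each an object with "dp": the shift along the tool's x, y, z in m, a list of three; "rotation": the turn, a rotation vector about the tool's x, y, z in rad, a list of three; "fingers": the finger opening in m, from 0 to 0.0854. In form: [{"dp": [tx, ty, tz], "rotation": [rx, ry, rz], "fingers": fingers}, ...]. A call has exactly 8 rows; each row shifts and turns the commanded pose from where the row before left it, along the tool's axes as they then stand; what a row does not reach is not made up. A row lasts 1/12 s, in which the tool goes at most 41.7 mm and 7.16 degrees, less where a joint would pass 70% of its speed; a pose out of reach is approached as far as the arm can. A call is refused whole if a number of a shift passes 0.0417 or a number of a turn 0.125, either way. A call with a gripper value outside its range is refused whole. The fingers move at their own pace and stop on an object; "newtons" is the grip in N (left out, the last holds). Time passes only in rows, so rows that do not move let the fingers close, or fill a call up. It gives the time, the measured TCP pose, the force, the opening and the grip force at its end, in the units of the state.
- get_obs(): the state, without advancing time (a new reading comes with each control period).
- camera(name): name is "scene" or "side" or "wrist"; returns (picture, depth): 400x640x3 uint8, red, green, blue; 400x640 float32, m along the optical axis (not along the pixel's ray), 0 where there is no reading.
- camera_params(name): a dict with "mtx" (3x3 intrinsics, pixels), "T" (4x4, takes a point from camera to world coordinates). Camera axes: x right, y up, looking along -z (the intrinsics and any distortion apply to the point x, -y, -z); pixel columns grow to the right and rows downward; lengths in m; the calibration is good to about 2 mm. A picture is of the moment at which its call begins: read the wrist's pose just before it. camera_params takes no time and is no camera call; for the wrist camera it gives the pose at the moment of the call.
- finish_job(): hands the job in; it is judged then, once.
Trained networks look in the newest picture that a camera, given by its name, has taken for a name from the list of things; names that differ only in an ending like _2 or _b are one class to them, and where a whole thing is asked for, a point or a joint stands for the part that bears it (a point fixed in the world has none). Each returns a list of dicts, best first, with "confidence" (0 to 1); they miss things now and then, are a little off and sometimes report something else, mostly with a low value. They report only what shows in the picture. A call takes as long as a camera call. They do not tell look-alikes from the thing itself.
- silhouettes(name, camera): "pixels" (400x640 bool, what is visible of it).
- place_of(name, camera): "at" ([x, y, z] in m, in world coordinates, good to about 4 mm: a listed point, or the origin of a listed thing).
The state is a dict: "t": time; "qpos": joint angles; "qd": joint speeds; "effort": joint torques, N m; "tool_pos": TCP position; "ee_rot": TCP orientation; "wrist_force": force on the tool from outside, world axes, zero at the start; "ft_torque": the same for the moment, N m; "gripper_width": opening from 0.0 (shut) to 1.0 (fully open); "finger_force": force on a finger pad.
Only numpy, scipy, OpenCV 4.12 (cv2) and the standard library are available. Lean on these libraries where they do the work, as an engineer would, in place of code of your own. Each camera call takes 0.05 s, during which the arm holds its last target. There are 200 camera calls.

## Working session

There is one attempt and no reset: what is moved stays moved. The work goes in short steps, Python scripts to look and compute and a tool call to move; the robot and the scene stay as the last step left them, time stands still between calls to the robot, and variables do not carry over. Pictures are saved under pics/ and viewed, at most 10 in all, crops included, and the job is handed in when it is done.

Besides the shell and the picture viewer there is one more tool, called as a command line: name --argument value ..., lists and objects as JSON in quotes. step_arm: Moves the arm, as the interface text tells. Its arguments: {"type":"object","properties":{"increments":{"type":"array","items":{"type":"object","properties":{"dp":{"type":"array","items":{"type":"number"}},"rotation":{"type":"array","items":{"type":"number"}},"fingers":{"type":"number"}}}},"newtons":{"type":"number"}},"required":["increments"]}

```bash
mkdir -p pics
python3 - <<'E'
from rig import *
import cv2, numpy as np
o=get_obs(); print({k:np.round(v,3).tolist() for k,v in o.items()})
for c in ("scene","side"):
    p,d=camera(c); cv2.imwrite(f"pics/{c}0.png",p[:,:,::-1])
    for n in ["nest_centre","end_stop","flap_handle","follower_top","tray","tray_in","red_bar","green_first","green_second","pumice_jar","flux_bottle","polish_pot","masking_roll","chute"]:
        try: print(c,n,[(np.round(r["at"],3).tolist(),round(float(r["confidence"]),2)) for r in place_of(n,c)[:3]])
        except Exception as e: print(n,e)
E
```

```text
{'t': 0.0, 'qpos': [6.044, 29.127, -13.608, 86.011, 7.204, 65.828, -8.866], 'qd': [-0.055, -0.009, 0.0, 0.037, -0.052, -0.063, 0.004], 'effort': [0.001, -62.059, -2.187, -24.966, 0.012, 0.012, 0.0], 'tool_pos': [0.624, -0.0, 0.23], 'ee_rot': [[-0.0, 1.0, -0.002], [1.0, 0.0, -0.0], [-0.0, -0.002, -1.0]], 'wrist_force': [-0.079, -0.06, 0.649], 'ft_torque': [0.025, -0.034, -0.011], 'finger_force': 0.0, 'gripper_width': 0.996}
scene nest_centre [([0.531, 0.138, 0.07], 0.73)]
scene end_stop [([0.599, 0.434, -0.002], 0.25)]
scene flap_handle [([0.444, 0.13, 0.065], 0.68)]
scene follower_top [([0.546, -0.127, 0.169], 0.69)]
scene tray [([0.639, 0.117, 0.001], 0.89), ([0.531, 0.135, 0.069], 0.56)]
scene tray_in [([0.638, 0.145, 0.003], 0.95)]
scene red_bar [([0.545, 0.14, 0.065], 0.69)]
scene green_first [([0.534, 0.034, 0.071], 0.62)]
scene green_second [([0.564, 0.326, 0.002], 0.68), ([0.543, -0.059, 0.071], 0.67)]
scene pumice_jar [([0.619, 0.529, 0.001], 0.74)]
scene flux_bottle [([0.497, 0.475, -0.001], 0.62), ([0.535, 0.037, 0.07], 0.26)]
scene polish_pot [([0.598, 0.436, -0.003], 0.81
[... 277 characters left out ...]
, 0.16)]
side flap_handle [([0.444, 0.13, 0.063], 0.7)]
side follower_top [([0.546, -0.128, 0.169], 0.81)]
side tray [([0.636, 0.125, 0.001], 0.85)]
side tray_in [([0.638, 0.142, 0.006], 0.91)]
side red_bar [([0.547, 0.135, 0.068], 0.77)]
side green_first [([0.534, 0.039, 0.07], 0.54), ([0.545, 0.138, 0.068], 0.41)]
side green_second [([0.563, 0.323, 0.001], 0.88), ([0.541, -0.061, 0.073], 0.66)]
side pumice_jar [([0.609, 0.528, -0.003], 0.85), ([0.532, 0.036, 0.067], 0.62)]
side flux_bottle [([0.495, 0.474, -0.001], 0.95)]
side polish_pot [([0.599, 0.437, 0.001], 0.59)]
side masking_roll [([0.552, -0.312, 0.0], 0.75), ([0.601, 0.434, 0.003], 0.17)]
side chute [([0.533, 0.134, 0.001], 0.88)]
```

View pics/scene0.png

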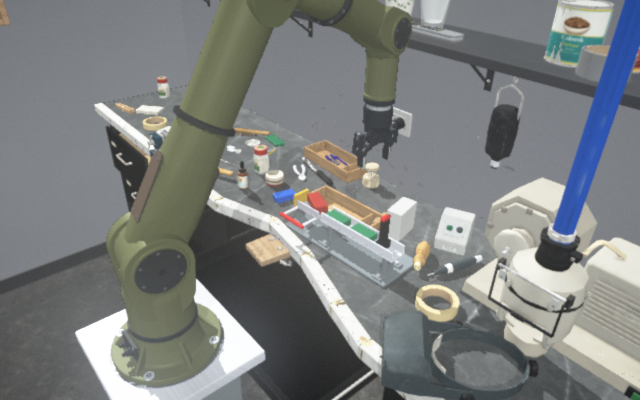

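View pics/side0.png

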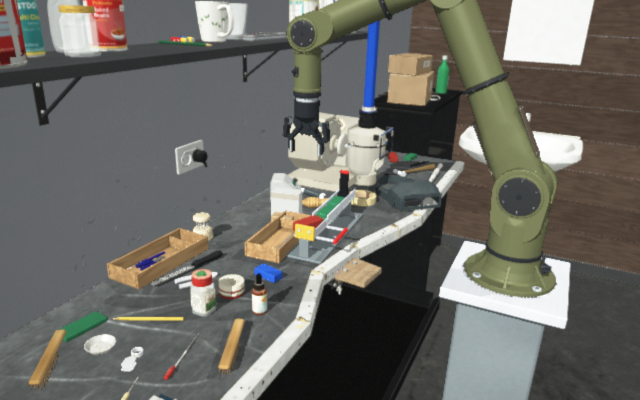

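The scene picture shows the flap's red handle at (292,218), the red bar at (318,202), two green bars at (340,217) and (365,230), and the follower at (385,228). The blue decoy at (284,196) lies on the bench. All the network positions fit a chute yawed about 3°, with the nest at (0.5315, 0.1385). I'm moving above the handle now.

step_arm --increments '[{"dp":[0.01,-0.012,0.0],"rotation":[0,0,0],"fingers":0.05},{"dp":[0.019,-0.026,-0.0],"rotation":[0,0,0],"fingers":0.05},{"dp":[0.021,-0.029,0.005],"rotation":[0,0,0],"fingers":0.05},{"dp":[0.021,-0.029,0.005],"rotation":[0,0,0],"fingers":0.05},{"dp":[0.021,-0.029,0.01],"rotation":[0,0,0],"fingers":0.05},{"dp":[0.021,-0.029,0.01],"rotation":[0,0,0],"fingers":0.05},{"dp":[0.019,-0.025,0.01],"rotation":[0,0,0],"fingers":0.05},{"dp":[0,0,0],"rotation":[0,0,-0.054],"fingers":0.05}]' --newtons 20

```text
t: 2.17
tool_pos: [0.44, 0.1356, 0.1902]
ee_rot: [[-0.06, 0.998, -0.005], [0.998, 0.06, 0.0], [0.001, -0.005, -1.0]]
wrist_force: [0.3, -1.6, -1.1]
gripper_width: 0.587
finger_force: 0.0
```

Run:
```python
import rig
from rig import *
import cv2, numpy as np
print([n for n in dir(rig) if n[0]!='_'], globals().get('pinch_z'))
o=get_obs(); print(o["tool_pos"],o["ee_rot"],o["wrist_force"])
p,d=camera("wrist"); cv2.imwrite("pics/wrist1.png",p[:,:,::-1])
for n in ["nest_centre","end_stop","flap_handle","green_first","red_bar","tray"]:
    print(n,[(np.round(r["at"],3).tolist(),round(float(r["confidence"]),2)) for r in place_of(n,"wrist")[:2]])
```

```text
['IKError', 'camera', 'camera_params', 'finish_job', 'get_obs', 'pinch_z', 'place_of', 'silhouettes'] -0.0187
[0.43997734 0.1356485  0.19016752] [[-6.00179825e-02  9.98186884e-01 -4.55913488e-03]
 [ 9.98197099e-01  6.00202154e-02  3.54412117e-04]
 [ 6.27409785e-04 -4.52964411e-03 -9.99989544e-01]] [ 0.30490074 -1.55551752 -1.09628583]
nest_centre [([0.531, 0.134, 0.068], 0.94)]
end_stop [([0.528, 0.187, 0.071], 0.58)]
flap_handle [([0.448, 0.125, 0.068], 0.87)]
green_first []
red_bar [([0.544, 0.138, 0.069], 0.75), ([0.532, 0.136, 0.07], 0.46)]
tray [([0.638, 0.12, 0.003], 0.88)]
```

step_arm --increments '[{"dp":[-0.004,0.006,0.013],"rotation":[0,0,0],"fingers":0.05},{"dp":[0,0,0.025],"rotation":[0,0,0],"fingers":0.05},{"dp":[0,0,0.025],"rotation":[0,0,0],"fingers":0.05},{"dp":[0,0,0.025],"rotation":[0,0,0],"fingers":0.05},{"dp":[0,0,0.025],"rotation":[0,0,0],"fingers":0.05},{"dp":[0,0,0.02],"rotation":[0,0,0],"fingers":0.05},{"dp":[0,0,0.01],"rotation":[0,0,0],"fingers":0.05},{"dp":[0,0,0],"rotation":[0,0,0],"fingers":0.05}]'

```text
t: 3.18
tool_pos: [0.4516, 0.1274, 0.0462]
ee_rot: [[-0.052, 0.999, -0.004], [0.999, 0.052, -0.001], [-0.001, -0.004, -1.0]]
wrist_force: [-0.8, -0.5, -0.2]
gripper_width: 0.585
finger_force: 0.0
```

step_arm --increments '[{"dp":[0,0,0],"rotation":[0,0,0],"fingers":0.0},{"dp":[0,0,0],"rotation":[0,0,0],"fingers":0.0},{"dp":[0,0,0],"rotation":[0,0,0],"fingers":0.0},{"dp":[0,0,0],"rotation":[0,0,0],"fingers":0.0},{"dp":[0,0,0],"rotation":[0,0,0],"fingers":0.0},{"dp":[0,0,0],"rotation":[0,0,0],"fingers":0.0},{"dp":[0,0,0],"rotation":[0,0,0],"fingers":0.0},{"dp":[0,0,0],"rotation":[0,0,0],"fingers":0.0}]'

```text
t: 3.85
tool_pos: [0.4449, 0.1273, 0.0484]
ee_rot: [[-0.056, 0.998, -0.012], [0.998, 0.056, -0.004], [-0.003, -0.012, -1.0]]
wrist_force: [-19.3, 0.0, 12.4]
gripper_width: 0.129
finger_force: 22.1
```

step_arm --increments '[{"dp":[0,-0.003,-0.001],"rotation":[0,0,0],"fingers":0.0},{"dp":[0,-0.003,-0.001],"rotation":[0,0,0],"fingers":0.0},{"dp":[0,0,0],"rotation":[0,0,0],"fingers":0.0},{"dp":[0,0,0],"rotation":[0,0,0],"fingers":0.0},{"dp":[0,0.0007,-0.0058],"rotation":[0,0,0],"fingers":0.0},{"dp":[0,0.0007,-0.0058],"rotation":[0,0,0],"fingers":0.0},{"dp":[0,0.0007,-0.0058],"rotation":[0,0,0],"fingers":0.0},{"dp":[0,0.0007,-0.0058],"rotation":[0,0,0],"fingers":0.0}]'

```text
t: 4.52
tool_pos: [0.4477, 0.1277, 0.0739]
ee_rot: [[-0.054, 0.999, -0.002], [0.999, 0.054, -0.001], [-0.001, -0.002, -1.0]]
wrist_force: [-3.9, -1.6, -1.1]
gripper_width: 0.129
finger_force: 20.3
```

step_arm --increments '[{"dp":[0,0.0018,-0.0055],"rotation":[0,0,0],"fingers":0.0},{"dp":[0,0.0018,-0.0055],"rotation":[0,0,0],"fingers":0.0},{"dp":[0,0.0018,-0.0055],"rotation":[0,0,0],"fingers":0.0},{"dp":[0,0.0019,-0.0055],"rotation":[0,0,0],"fingers":0.0},{"dp":[0,0.0029,-0.005],"rotation":[0,0,0],"fingers":0.0},{"dp":[0,0.0029,-0.005],"rotation":[0,0,0],"fingers":0.0},{"dp":[0,0.0029,-0.005],"rotation":[0,0,0],"fingers":0.0},{"dp":[0,0.0029,-0.005],"rotation":[0,0,0],"fingers":0.0}]'

```text
t: 5.18
tool_pos: [0.4654, 0.1288, 0.1159]
ee_rot: [[-0.054, 0.999, -0.004], [0.999, 0.054, -0.001], [-0.001, -0.005, -1.0]]
wrist_force: [-8.6, 0.1, 3.7]
gripper_width: 0.127
finger_force: 19.9
```

```bash
cat > red.py <<'E'
from rig import *
import cv2, numpy as np, sys
for c in ("side","scene"):
    p,d=camera(c); cv2.imwrite(f"pics/{c}_{sys.argv[1]}.png",p[:,:,::-1])
    for n in sys.argv[2:]:
        print(c,n,[(np.round(r["at"],3).tolist(),round(float(r["confidence"]),2)) for r in place_of(n,c)[:2]])
E
python3 red.py a red_bar
```

```text
side red_bar [([0.562, 0.136, 0.069], 0.46), ([0.536, 0.138, 0.069], 0.43)]
scene red_bar [([0.587, 0.141, 0.049], 0.6)]
```

step_arm --increments '[{"dp":[0,0.0025,-0.0044],"rotation":[0,0,0],"fingers":0.0},{"dp":[0,0.0035,-0.0044],"rotation":[0,0,0],"fingers":0.0},{"dp":[0,0.0038,-0.0044],"rotation":[0,0,0],"fingers":0.0},{"dp":[0,0.0038,-0.0044],"rotation":[0,0,0],"fingers":0.0},{"dp":[0,0,0],"rotation":[0,0,0],"fingers":0.0},{"dp":[0,0,0],"rotation":[0,0,0],"fingers":0.0},{"dp":[0,0,0],"rotation":[0,0,0],"fingers":0.0},{"dp":[0,0,0],"rotation":[0,0,0],"fingers":0.0}]'

```text
t: 6.05
tool_pos: [0.4796, 0.1297, 0.134]
ee_rot: [[-0.054, 0.999, -0.003], [0.999, 0.054, -0.001], [-0.001, -0.003, -1.0]]
wrist_force: [-9.9, -0.4, 8.1]
gripper_width: 0.128
finger_force: 20.1
```

```bash
python3 red.py b red_bar
```

```text
side red_bar [([0.668, 0.139, 0.03], 0.67)]
scene red_bar [([0.667, 0.141, 0.03], 0.71)]
```

```bash
python3 -c "
import cv2
a=cv2.imread('pics/side_b.png')[170:280,220:380];b=cv2.imread('pics/scene_b.png')[160:270,260:420]
cv2.imwrite('pics/crop_b.png',cv2.vconcat([cv2.resize(x,None,fx=2.7,fy=2.7,interpolation=2) for x in (a,b)]))"
```

```text
(no output)
```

View pics/crop_b.png

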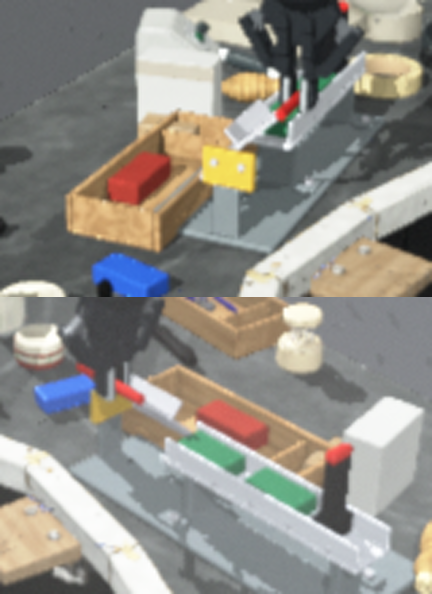

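The crop shows the red bar lying in the tray (side view crop at (138,177), scene view crop at (232,422)), and the flap tilted up. Next I'll lower the flap back along the same arc.

step_arm --increments '[{"dp":[0,-0.0038,0.0044],"rotation":[0,0,0],"fingers":0.0},{"dp":[0,-0.0038,0.0044],"rotation":[0,0,0],"fingers":0.0},{"dp":[0,-0.0035,0.0044],"rotation":[0,0,0],"fingers":0.0},{"dp":[0,-0.0025,0.0044],"rotation":[0,0,0],"fingers":0.0},{"dp":[0,-0.0029,0.005],"rotation":[0,0,0],"fingers":0.0},{"dp":[0,-0.0029,0.005],"rotation":[0,0,0],"fingers":0.0},{"dp":[0,-0.0029,0.005],"rotation":[0,0,0],"fingers":0.0},{"dp":[0,-0.0029,0.005],"rotation":[0,0,0],"fingers":0.0}]'

```text
t: 6.92
tool_pos: [0.4547, 0.1281, 0.0958]
ee_rot: [[-0.054, 0.999, -0.002], [0.999, 0.054, -0.001], [-0.001, -0.002, -1.0]]
wrist_force: [-5.4, -1.3, 2.6]
gripper_width: 0.13
finger_force: 20.3
```

step_arm --increments '[{"dp":[0,-0.0019,0.0055],"rotation":[0,0,0],"fingers":0.0},{"dp":[0,-0.0018,0.0055],"rotation":[0,0,0],"fingers":0.0},{"dp":[0,-0.0018,0.0055],"rotation":[0,0,0],"fingers":0.0},{"dp":[0,-0.0018,0.0055],"rotation":[0,0,0],"fingers":0.0},{"dp":[0,-0.0007,0.0058],"rotation":[0,0,0],"fingers":0.0},{"dp":[0,-0.0007,0.0058],"rotation":[0,0,0],"fingers":0.0},{"dp":[0,-0.0007,0.0058],"rotation":[0,0,0],"fingers":0.0},{"dp":[0,-0.0007,0.0058],"rotation":[0,0,0],"fingers":0.0}]'

```text
t: 7.58
tool_pos: [0.4449, 0.1275, 0.0503]
ee_rot: [[-0.054, 0.999, -0.002], [0.999, 0.054, -0.001], [-0.001, -0.002, -1.0]]
wrist_force: [-5.0, -1.3, 0.4]
gripper_width: 0.13
finger_force: 21.0
```

step_arm --increments '[{"dp":[0,0,0],"rotation":[0,0,0],"fingers":0.0},{"dp":[0,0,0],"rotation":[0,0,0],"fingers":0.0},{"dp":[0,0,0],"rotation":[0,0,0],"fingers":0.05},{"dp":[0,0,0],"rotation":[0,0,0],"fingers":0.05},{"dp":[0,0,0],"rotation":[0,0,0],"fingers":0.05},{"dp":[0,0,0],"rotation":[0,0,0],"fingers":0.05},{"dp":[0,0,0],"rotation":[0,0,0],"fingers":0.05},{"dp":[0,0,0],"rotation":[0,0,0],"fingers":0.05}]'

```text
t: 8.25
tool_pos: [0.4466, 0.1281, 0.0505]
ee_rot: [[-0.054, 0.999, 0.001], [0.999, 0.054, 0.0], [0.0, 0.001, -1.0]]
wrist_force: [-0.5, -0.7, 0.4]
gripper_width: 0.584
finger_force: 0.0
```

step_arm --increments '[{"dp":[0,0,-0.01],"rotation":[0,0,0],"fingers":0.05},{"dp":[0,0,-0.025],"rotation":[0,0,0],"fingers":0.05},{"dp":[0,0,-0.035],"rotation":[0,0,0],"fingers":0.05},{"dp":[0,0,-0.035],"rotation":[0,0,0],"fingers":0.0},{"dp":[0,0,-0.035],"rotation":[0,0,0],"fingers":0.0},{"dp":[-0.01,0.003,-0.03],"rotation":[0,0,0],"fingers":0.0},{"dp":[-0.025,0.007,-0.01],"rotation":[0,0,0],"fingers":0.0},{"dp":[-0.03,0.01,0],"rotation":[0,0,0],"fingers":0.0}]'

```text
t: 8.92
tool_pos: [0.471, 0.0657, 0.2339]
ee_rot: [[-0.058, 0.998, 0.006], [0.998, 0.058, 0.002], [0.001, 0.007, -1.0]]
wrist_force: [1.0, 0.1, -0.7]
gripper_width: 0.002
finger_force: 0.0
```

step_arm --increments '[{"dp":[-0.034,0.01,0],"rotation":[0,0,0],"fingers":0.0},{"dp":[-0.034,0.01,0],"rotation":[0,0,0],"fingers":0.0},{"dp":[-0.034,0.01,0],"rotation":[0,0,0],"fingers":0.0},{"dp":[-0.034,0.01,0],"rotation":[0,0,0],"fingers":0.0},{"dp":[-0.034,0.01,0],"rotation":[0,0,0],"fingers":0.0},{"dp":[-0.034,0.01,0],"rotation":[0,0,0],"fingers":0.0},{"dp":[-0.034,0.005,0],"rotation":[0,0,0],"fingers":0.0},{"dp":[0,0,0],"rotation":[0,0,0],"fingers":0.0}]'

```text
t: 9.58
tool_pos: [0.5474, -0.1787, 0.2296]
ee_rot: [[-0.045, 0.999, -0.0], [0.999, 0.045, -0.004], [-0.004, -0.001, -1.0]]
wrist_force: [-0.6, -1.1, -0.4]
gripper_width: 0.0
finger_force: 0.0
```

```bash
python3 red.py c flap_handle follower_top green_first green_second nest_centre end_stop
```

```text
side flap_handle []
side follower_top []
side green_first [([0.534, 0.042, 0.07], 0.64)]
side green_second [([0.637, 0.124, -0.002], 0.64), ([0.564, 0.322, 0.004], 0.55)]
side nest_centre [([0.531, 0.139, 0.073], 0.72)]
side end_stop [([0.528, 0.187, 0.071], 0.77)]
scene flap_handle [([0.523, 0.187, 0.07], 0.45)]
scene follower_top [([0.547, -0.125, 0.171], 0.77)]
scene green_first [([0.496, 0.477, 0.003], 0.73), ([0.534, 0.038, 0.07], 0.46)]
scene green_second [([0.54, -0.06, 0.071], 0.77), ([0.565, 0.327, 0.002], 0.67)]
scene nest_centre [([0.532, 0.135, 0.068], 0.82), ([0.526, 0.133, -0.001], 0.28)]
scene end_stop [([0.523, 0.184, 0.07], 0.73)]
```

```bash
python3 -c "
import cv2
a=cv2.imread('pics/side_c.png')[160:270,220:380];b=cv2.imread('pics/scene_c.png')[160:270,270:430]
cv2.imwrite('pics/crop_c.png',cv2.vconcat([cv2.resize(x,None,fx=2.7,fy=2.7,interpolation=2) for x in (a,b)]))"
```

```text
(no output)
```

View pics/crop_c.png

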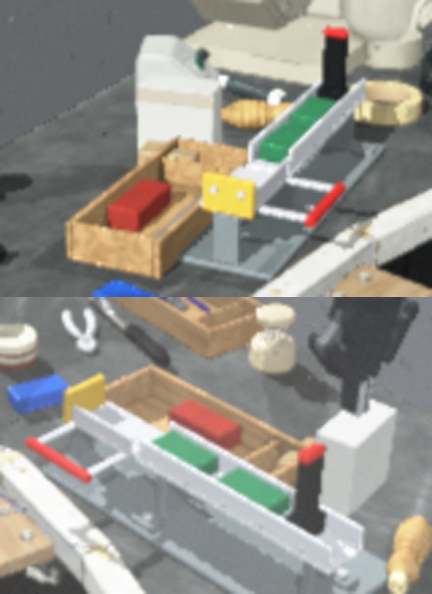

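The flap lies flat with its handle down (side view crop (325,205)), and the red bar is in the tray. The white box beside the follower (scene view crop (355,455)) could be in the gripper's way, so I'll check its clearance.

Run:
```python
from rig import *
import numpy as np
c=camera_params("scene");p,d=camera("scene");K=c["mtx"]
v,u=np.mgrid[195:245:2,380:420:2];z=d[v,u]
P=np.stack([(u-K[0,2])/K[0,0]*z,-(v-K[1,2])/K[1,1]*z,-z,np.ones_like(z)],-1)@c["T"].T
P=P[z>0][:,:3]
q=P[(P[:,2]>.02)&(P[:,0]>.57)&(P[:,0]<.75)]
print(len(q),np.percentile(q,[0,2,10,50,90,98,100],axis=0).round(3))
print(get_obs()["tool_pos"])
```

```text
195 [[ 0.57  -0.162  0.021]
 [ 0.573 -0.134  0.023]
 [ 0.666 -0.072  0.032]
 [ 0.685 -0.06   0.077]
 [ 0.735 -0.033  0.099]
 [ 0.744  0.02   0.1  ]
 [ 0.75   0.037  0.101]]
[ 0.54742601 -0.16983487  0.2303278 ]
```

step_arm --increments '[{"dp":[0,0,0.01],"rotation":[0,0,0],"fingers":0.0},{"dp":[0,0,0.02],"rotation":[0,0,0],"fingers":0.0},{"dp":[0,0,0.025],"rotation":[0,0,0],"fingers":0.0},{"dp":[0,0,0.025],"rotation":[0,0,0],"fingers":0.0},{"dp":[0,0,0.015],"rotation":[0,0,0],"fingers":0.0},{"dp":[0,0,0],"rotation":[0,0,0],"fingers":0.0},{"dp":[0.004,0,0],"rotation":[0,0,0],"fingers":0.0},{"dp":[0.006,0,0],"rotation":[0,0,0],"fingers":0.0}]'

```text
t: 11.0
tool_pos: [0.5473, -0.1604, 0.1359]
ee_rot: [[-0.053, 0.999, 0.001], [0.999, 0.053, -0.0], [-0.0, 0.001, -1.0]]
wrist_force: [-0.2, -1.3, 0.4]
gripper_width: 0.004
finger_force: 0.0
```

step_arm --increments '[{"dp":[0.006,0,0],"rotation":[0,0,0],"fingers":0.0},{"dp":[0.006,0,0],"rotation":[0,0,0],"fingers":0.0},{"dp":[0.006,0,0],"rotation":[0,0,0],"fingers":0.0},{"dp":[0.006,0,0],"rotation":[0,0,0],"fingers":0.0},{"dp":[0.006,0,0],"rotation":[0,0,0],"fingers":0.0},{"dp":[0.006,0,0],"rotation":[0,0,0],"fingers":0.0},{"dp":[0.006,0,0],"rotation":[0,0,0],"fingers":0.0},{"dp":[0.006,0,0],"rotation":[0,0,0],"fingers":0.0}]'

```text
t: 11.67
tool_pos: [0.5443, -0.1117, 0.1354]
ee_rot: [[-0.054, 0.999, 0.0], [0.999, 0.054, -0.0], [-0.0, 0.0, -1.0]]
wrist_force: [0.5, -2.0, 2.8]
gripper_width: -0.001
finger_force: 1.1
```

step_arm --increments '[{"dp":[0.006,0,0],"rotation":[0,0,0],"fingers":0.0},{"dp":[0.006,0,0],"rotation":[0,0,0],"fingers":0.0},{"dp":[0.006,0,0],"rotation":[0,0,0],"fingers":0.0},{"dp":[0.006,0,0],"rotation":[0,0,0],"fingers":0.0},{"dp":[0.006,0,0],"rotation":[0,0,0],"fingers":0.0},{"dp":[0.006,0,0],"rotation":[0,0,0],"fingers":0.0},{"dp":[0.006,0,0],"rotation":[0,0,0],"fingers":0.0},{"dp":[0.006,0,0],"rotation":[0,0,0],"fingers":0.0}]'

```text
t: 12.33
tool_pos: [0.5413, -0.0636, 0.1351]
ee_rot: [[-0.054, 0.999, -0.001], [0.999, 0.054, 0.0], [0.0, -0.001, -1.0]]
wrist_force: [-1.4, -3.5, 1.3]
gripper_width: -0.002
finger_force: 1.2
```

step_arm --increments '[{"dp":[0.006,0,0],"rotation":[0,0,0],"fingers":0.0},{"dp":[0.006,0,0],"rotation":[0,0,0],"fingers":0.0},{"dp":[0.006,0,0],"rotation":[0,0,0],"fingers":0.0},{"dp":[0.006,0,0],"rotation":[0,0,0],"fingers":0.0},{"dp":[0.006,0,0],"rotation":[0,0,0],"fingers":0.0},{"dp":[0.006,0,0],"rotation":[0,0,0],"fingers":0.0},{"dp":[0.006,0,0],"rotation":[0,0,0],"fingers":0.0},{"dp":[0.005,0,0],"rotation":[0,0,0],"fingers":0.0}]'

```text
t: 13.0
tool_pos: [0.5391, -0.0164, 0.1352]
ee_rot: [[-0.054, 0.999, -0.0], [0.999, 0.054, 0.0], [0.0, -0.0, -1.0]]
wrist_force: [-1.1, -2.7, -0.7]
gripper_width: -0.001
finger_force: 1.2
```

```bash
python3 red.py d follower_top green_first green_second; python3 -c "
from rig import *
o=get_obs();print(o['tool_pos'],o['wrist_force'])
import cv2
a=cv2.imread('pics/side_d.png')[160:270,220:380];b=cv2.imread('pics/scene_d.png')[160:270,270:430]
cv2.imwrite('pics/crop_d.png',cv2.vconcat([cv2.resize(x,None,fx=2.7,fy=2.7,interpolation=2) for x in (a,b)]))"
```

```text
side follower_top [([0.541, 0.001, 0.17], 0.55)]
side green_first [([0.528, 0.119, 0.069], 0.61)]
side green_second [([0.562, 0.322, 0.003], 0.74), ([0.53, 0.121, 0.069], 0.65)]
scene follower_top [([0.536, 0.003, 0.17], 0.54)]
scene green_first [([0.528, 0.118, 0.069], 0.55), ([0.617, 0.532, 0.001], 0.23)]
scene green_second [([0.564, 0.327, -0.002], 0.66), ([0.536, 0.048, 0.07], 0.6)]
[ 0.53947477 -0.0172427   0.13540537] [-0.38072682  0.07595862  1.3958269 ]
```

View pics/crop_d.png

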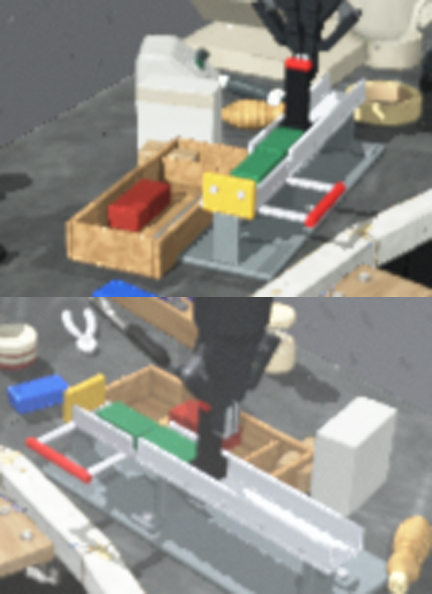

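Both green bars are together (side view crop (255,165) and (275,140)), with about 33 mm to go. I'll slow down from here.

step_arm --increments '[{"dp":[0.004,0,0],"rotation":[0,0,0],"fingers":0.0},{"dp":[0.004,0,0],"rotation":[0,0,0],"fingers":0.0},{"dp":[0.004,0,0],"rotation":[0,0,0],"fingers":0.0},{"dp":[0.004,0,0],"rotation":[0,0,0],"fingers":0.0},{"dp":[0.004,0,0],"rotation":[0,0,0],"fingers":0.0},{"dp":[0.003,0,0],"rotation":[0,0,0],"fingers":0.0},{"dp":[0.002,0,0],"rotation":[0,0,0],"fingers":0.0},{"dp":[0.001,0,0],"rotation":[0,0,0],"fingers":0.0}]'

```text
t: 14.07
tool_pos: [0.5376, 0.0092, 0.1353]
ee_rot: [[-0.055, 0.999, -0.0], [0.999, 0.055, -0.0], [-0.0, -0.0, -1.0]]
wrist_force: [-0.3, -3.6, 1.0]
gripper_width: 0.002
finger_force: 1.4
```

step_arm --increments '[{"dp":[0.0005,0,0],"rotation":[0,0,0],"fingers":0.0},{"dp":[0.0005,0,0],"rotation":[0,0,0],"fingers":0.0},{"dp":[0.0005,0,0],"rotation":[0,0,0],"fingers":0.0},{"dp":[0.0005,0,0],"rotation":[0,0,0],"fingers":0.0},{"dp":[0.0005,0,0],"rotation":[0,0,0],"fingers":0.0},{"dp":[0.0005,0,0],"rotation":[0,0,0],"fingers":0.0},{"dp":[0.0005,0,0],"rotation":[0,0,0],"fingers":0.0},{"dp":[0,0,0],"rotation":[0,0,0],"fingers":0.0}]'

```text
t: 14.73
tool_pos: [0.5375, 0.0124, 0.1352]
ee_rot: [[-0.054, 0.999, -0.0], [0.999, 0.054, 0.0], [0.0, -0.0, -1.0]]
wrist_force: [-1.3, -2.6, 1.4]
gripper_width: 0.004
finger_force: 1.1
```

step_arm --increments '[{"dp":[0.0005,0,0],"rotation":[0,0,0],"fingers":0.0},{"dp":[0.0005,0,0],"rotation":[0,0,0],"fingers":0.0},{"dp":[0.0005,0,0],"rotation":[0,0,0],"fingers":0.0},{"dp":[0.0005,0,0],"rotation":[0,0,0],"fingers":0.0},{"dp":[0.0005,0,0],"rotation":[0,0,0],"fingers":0.0},{"dp":[0.0005,0,0],"rotation":[0,0,0],"fingers":0.0},{"dp":[0.0005,0,0],"rotation":[0,0,0],"fingers":0.0},{"dp":[0,0,0],"rotation":[0,0,0],"fingers":0.0}]'

```text
t: 15.4
tool_pos: [0.5373, 0.0159, 0.1352]
ee_rot: [[-0.054, 0.999, -0.0], [0.999, 0.054, 0.0], [0.0, -0.0, -1.0]]
wrist_force: [-1.3, -3.1, 0.6]
gripper_width: -0.001
finger_force: 1.0
```

step_arm --increments '[{"dp":[0.0005,0,0],"rotation":[0,0,0],"fingers":0.0},{"dp":[0.0005,0,0],"rotation":[0,0,0],"fingers":0.0},{"dp":[0.0005,0,0],"rotation":[0,0,0],"fingers":0.0},{"dp":[0.0005,0,0],"rotation":[0,0,0],"fingers":0.0},{"dp":[0.0005,0,0],"rotation":[0,0,0],"fingers":0.0},{"dp":[0,0,0],"rotation":[0,0,0],"fingers":0.0},{"dp":[0,0,0],"rotation":[0,0,0],"fingers":0.0},{"dp":[0,0,0],"rotation":[0,0,0],"fingers":0.0}]'

```text
t: 16.07
tool_pos: [0.5373, 0.0163, 0.1353]
ee_rot: [[-0.052, 0.999, -0.0], [0.999, 0.052, -0.002], [-0.002, -0.0, -1.0]]
wrist_force: [-0.7, -7.3, 2.2]
gripper_width: -0.001
finger_force: 3.8
```

The tool stalled at y = 0.0163 with about 7 N, so the bars are against the stop where I expected. Backing off and rising.

step_arm --increments '[{"dp":[-0.004,0,0],"rotation":[0,0,0],"fingers":0.0},{"dp":[-0.01,0,0],"rotation":[0,0,0],"fingers":0.0},{"dp":[-0.015,0,0],"rotation":[0,0,0],"fingers":0.0},{"dp":[-0.015,0,-0.01],"rotation":[0,0,0],"fingers":0.0},{"dp":[-0.015,0,-0.03],"rotation":[0,0,0],"fingers":0.0},{"dp":[-0.015,0,-0.035],"rotation":[0,0,0],"fingers":0.0},{"dp":[-0.02,0,-0.035],"rotation":[0,0,0],"fingers":0.0},{"dp":[-0.02,0,-0.02],"rotation":[0,0,0],"fingers":0.0}]'

```text
t: 16.73
tool_pos: [0.5448, -0.096, 0.2693]
ee_rot: [[-0.055, 0.998, 0.005], [0.998, 0.055, 0.0], [0.0, 0.005, -1.0]]
wrist_force: [0.8, 0.3, -0.3]
gripper_width: -0.001
finger_force: 0.0
```

```bash
python3 red.py e follower_top green_first green_second red_bar end_stop; python3 -c "
from rig import *
o=get_obs();print(o['tool_pos'],o['wrist_force'])
import cv2
a=cv2.imread('pics/side_e.png')[160:270,220:380];b=cv2.imread('pics/scene_e.png')[160:270,270:430]
cv2.imwrite('pics/crop_e.png',cv2.vconcat([cv2.resize(x,None,fx=2.7,fy=2.7,interpolation=2) for x in (a,b)]))"
```

```text
side follower_top [([0.535, 0.031, 0.168], 0.61)]
side green_first [([0.525, 0.152, 0.065], 0.46)]
side green_second [([0.564, 0.321, 0.001], 0.88), ([0.53, 0.081, 0.073], 0.57)]
side red_bar [([0.665, 0.136, 0.031], 0.54)]
side end_stop [([0.528, 0.185, 0.071], 0.59)]
scene follower_top [([0.537, 0.034, 0.168], 0.78)]
scene green_first [([0.528, 0.151, 0.068], 0.72)]
scene green_second [([0.535, 0.081, 0.072], 0.65), ([0.562, 0.324, 0.001], 0.65)]
scene red_bar [([0.664, 0.14, 0.029], 0.72), ([0.523, 0.188, 0.07], 0.72)]
scene end_stop [([0.525, 0.186, 0.07], 0.45), ([0.638, 0.141, 0.003], 0.43)]
[ 0.54328934 -0.09498687  0.2647026 ] [-0.28720219 -0.04323304  0.03939515]
```

View pics/crop_e.png

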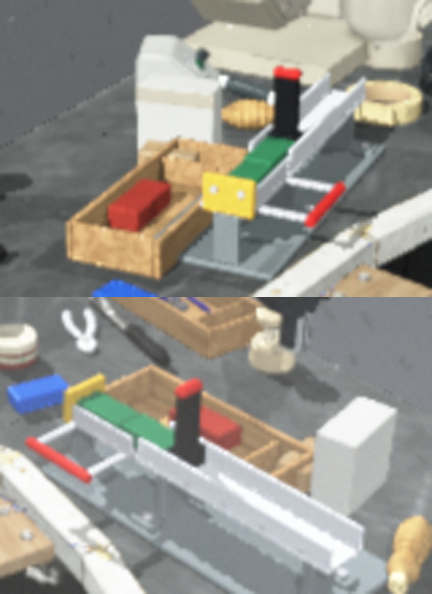

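The first green bar is against the yellow stop and lying straight (scene view crop (108,412)). The second is right behind it, the flap is flat, and the red bar is in the tray.

```bash
python3 -c "
from rig import *
print(finish_job())"
```

```text
the job is handed in; nothing more can be done
None
```

I've handed the job in, though the hand-in returned no verdict: the red bar is in the tray, the flap is flat, both green bars are up against the end stop (about 7 N at contact), and the arm stayed clear of the jars and the roll.

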